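# Empty a pail of bread rolls into the sales basket

### The arm

A 6-joint arm with a two-finger parallel gripper is mounted at the origin on the work surface. World frame = base frame: x ahead of the robot, y to its left, z up, the work surface at z = 0. Lengths are in m, angles in rad, forces in N, time in s.
With the tool pointing down it reaches from about 0.35 to 0.8 m from the base axis. Payload 7.3 kg.
Tool frame: the origin (TCP) lies on the centre line of the jaws, within the pads' length; the fingertips stand 19 mm ahead of it and the grasp point (between the pads) is the TCP; z points along the fingers, y is the line along which they close (so a half turn about z gives the same grasp; the last joint's range is limited). The gripper opens to 85 mm and grips with 20 to 120 N. Pads are 22 mm wide; open, the fingers measure 114 mm over their backs; the gripper's body (76 mm by 85 mm) begins 54 mm behind the grasp point. The pads swing forward as they close: fully open they stand 13 mm farther back than shut.
Start: joints at [1.14, 0.342, 1.524, -0, 1.275, -0.146], TCP at [0.147, 0.504, 0.25] pointing down, gripper open.
Joint ranges: [-2.53, 2.53], [-0.77, 2.02], [0.04, 2.7], [-1, 4.14], [0.28, 2.66], [-3.11, 3.11]. Speed limits (rad/s): [2.57, 2.57, 3.14, 3.14, 3.14, 3.14].

### API

Orientations are given as a 3x3 rotation matrix whose columns are the frame's x, y, z axes.
In Python, from workcell import manip gives the robot as it stands.
- The arm moves only by the tool apply_moves, never from a script. Its argument "targets" is one flat list of numbers, 5 for each row, row after row: the shift along the tool's x, y, z in mm, then the turn about the tool's z in degrees, then the opening, from -1 (shut) to 1 (fully open). In form: [x, y, z, twist, grip, x, y, z, twist, grip, ...]. A call has exactly 5 rows; each row shifts and turns the commanded pose from where the row before left it, along the tool's axes as they then stand; what a row does not reach is not made up. A row lasts 1/12 s, in which the tool goes at most 41.7 mm and 7.16 degrees, less where a joint would pass 70% of its speed; a pose out of reach is approached as far as the arm can. A call is refused whole if a number of a shift passes 41.7 or a number of a turn 7.16, either way. A call with a gripper value outside its range is refused whole. The fingers move at their own pace and stop on an object; "force" is the grip in N (left out, the last holds). Time passes only in rows, so rows that do not move let the fingers close, or fill a call up. It gives the time, the measured TCP pose, the force, the opening and the grip force at its end, in the units of the state.
- manip.observe(): the state, without advancing time (a new reading comes with each control period).
- manip.capture(name): name is "scene" or "side" or "wrist"; returns a dict with "image" (480x640x3 uint8, blue, green, red), "camera_matrix" (3x3 intrinsics, pixels), "pose" (4x4, takes a point from camera to world coordinates). Camera axes: x right, y up, looking along -z (the intrinsics and any distortion apply to the point x, -y, -z); pixel columns grow to the right and rows downward; lengths in m; the calibration is good to about 2 mm. A picture is of the moment at which its call begins. There is no depth.
- manip.job_done(): hands the job in; it is judged then, once.
The state is a dict: "clock": time; "qpos": joint angles; "joint_velocities": joint speeds; "joint_efforts": joint torques, N m; "tcp_pos": TCP position; "tcp_rot": TCP orientation; "wrist_force": force on the tool from outside, world axes, zero at the start; "ft_torque": the same for the moment, N m; "width": finger opening in m; "gripper_force": force on a finger pad.
Only numpy, scipy, OpenCV 4.12 (cv2) and the standard library are available. Lean on these libraries where they do the work, as an engineer would, in place of code of your own. Each camera call takes 0.05 s, during which the arm holds its last target. There are 200 camera calls.

### The job

Lift the steel pail of bread rolls by its bail handle, set it gently upright on the wooden step beside the wicker basket and let go. Then take it by the flat black tongue on its bottom rim and tip it so that all three rolls end up in the basket, and stand the empty pail upright on the step again. Leave the loaf, the jar and the mug alone.

Things in the scene. Friction and masses are not known exactly. Their poses are not given: they have to be found in the camera images.
- pail: Open round steel pail, 112 mm high, outer radius 70 mm at the bottom and 84 mm at the rim, wall 4 mm; about 0.4 kg with handle, tongue and no rolls (varies by a quarter), loose. Origin: centre of its underside, z up along its axis. Its +y side carries the tongue; it is to pour over its -y side. The ears of the bail handle are at its +x and -x sides, 100 mm above the underside.
- tongue: Flat black tipping tongue rigidly fixed to the pail's bottom rim (part of the pail), 44 mm wide along the pail's x, 8 mm thick, 75 mm long; it rises outward at 45 degrees from the bottom rim on the pail's +y side (its centre line runs in the pail's frame from y 70, z 12 mm to its free end at y 123, z 65 mm). Origin and axes coincide with the pail's. It can be pinched flat across its thickness by a gripper coming down at 45 degrees along it, pointing at the pail's foot.
- tongue_grip (a point): Point on the tongue's centre line 11 mm from its free end (pail frame: x 0, y 115, z 57 mm); its axes are the pail's.
- bail (a joint): Angle of the pail's bail handle about its ears (the pail's x axis): 0 is straight up, positive leans to the pail's -y side, range -1.2 to 1.2 rad. The hinge is stiff enough for the handle to stay where it is left.
- bail_grip (a point): Centre of the bail handle's black grip, a roller 16 mm in diameter and 70 mm long lying along the pail's x axis, 100 mm above the ears with the handle straight up (200 mm above the pail's underside). z points from the ears to the grip; x along the roller.
- basket: Low wicker basket, fixed to the counter, 220 (x) x 260 (y) mm outside (strands stand out 2 mm more), walls 65 mm high and 9 mm thick, floor about 9 mm thick. Origin: centre of its underside; z up. The step stands 5 mm off its +y wall.
- step_top (a point): Centre of the top of the wooden step, a fixed solid block 80 mm high, 200 mm along its x and 190 mm along its y; the axes are the step's, parallel to the basket's; the basket lies on its -y side.
- roll0_center (a point): Centre of a round crusty bread roll, 60 mm in diameter, about 60 g; starts on the floor of the pail; the three are alike.
- roll1_center (a point): Centre of a round crusty bread roll, 60 mm in diameter, about 60 g; starts on the floor of the pail; the three are alike.
- roll2_center (a point): Centre of a round crusty bread roll, 60 mm in diameter, about 60 g; starts on the floor of the pail; the three are alike.
- loaf: Bystander: dark rye loaf, 90 x 120 x 85 mm high; origin at the centre of its underside.
- jar: Bystander: brown glass jar, 90 mm in diameter, 150 mm high; origin at the centre of its underside.
- mug: Bystander: white mug, 80 mm in diameter, 95 mm high; origin at the centre of its underside.
- step: The same wooden step; origin at the centre of its underside, 80 mm below its top.
Mind the look-alikes: they are no part of the job. Of the things that look like the pail, the smaller one is meant.

How it is judged:
By the outcome, as a careful person would: the job done as asked, in the order asked, and still so for the second after the job is handed in, with the robot touching nothing.
It also fails if it takes over 61 s, if anything falls off the work surface, if the arm or the gripper's body presses on something with over 40 N, if the wrist force passes 120 N, or if a joint passes its speed limit or range.

## Working session

There is one attempt and no reset: what is moved stays moved. The work goes in short steps, Python scripts to look and compute and a tool call to move; the robot and the scene stay as the last step left them, time stands still between calls to the robot, and variables do not carry over. Pictures are saved under pics/ and viewed, at most 10 in all, crops included, and the job is handed in when it is done.

Besides the shell and the picture viewer there is one more tool, called after "Emit:" as name(argument=value, ...) on one line, values as JSON. apply_moves: Moves the arm, as the interface text tells. Its arguments: {"type":"object","properties":{"targets":{"type":"array"},"force":{"type":"number"}},"required":["targets"]}

```bash
mkdir -p pics; ls; cat > h.py <<'E'
from workcell import manip
import numpy as np, cv2
def cap(n,save=None):
    c=manip.capture(n)
    if save: cv2.imwrite('pics/'+save,c['image'])
    return c
def ray(c,u,v):
    K=c['camera_matrix'];P=np.array(c['pose'])
    p=np.array([(u-K[0][2])/K[0][0],-(v-K[1][2])/K[1][1],-1.])
    return P[:3,3],P[:3,:3]@p
def onz(c,u,v,z):
    o,d=ray(c,u,v); return o+d*(z-o[2])/d[2]
def tri(c1,p1,c2,p2):
    o1,d1=ray(c1,*p1);o2,d2=ray(c2,*p2)
    s=np.linalg.lstsq(np.c_[d1,-d2],o2-o1,rcond=None)[0]
    a=o1+d1*s[0];b=o2+d2*s[1];return (a+b)/2,np.linalg.norm(a-b)
def proj(c,X):
    P=np.linalg.inv(np.array(c['pose']));q=P[:3,:3]@X+P[:3,3];K=c['camera_matrix']
    return K[0][0]*q[0]/-q[2]+K[0][2],K[1][1]*-q[1]/-q[2]+K[1][2]
E
python3 - <<'E'
from h import *
np.set_printoptions(precision=4,suppress=True)
for n in ['scene','side']:
    c=cap(n,n+'0.png');print(n,c.keys(),c['camera_matrix'],c['pose'])
s=manip.observe();print(s)
E
```

```text
pics
scene dict_keys(['image', 'camera_matrix', 'pose']) [[603.8239   0.     318.662 ]
 [  0.     603.8239 234.6239]
 [  0.       0.       1.    ]] [[-0.5356 -0.6926  0.4831  1.2468]
 [ 0.8445 -0.44    0.3053  0.6149]
 [ 0.0011  0.5715  0.8206  1.2394]
 [ 0.      0.      0.      1.    ]]
side dict_keys(['image', 'camera_matrix', 'pose']) [[554.7541   0.     320.5809]
 [  0.     554.7541 236.3286]
 [  0.       0.       1.    ]] [[ 0.898   0.3271 -0.2943  0.2453]
 [-0.4399  0.6552 -0.6141 -0.5216]
 [-0.0081  0.681   0.7323  1.0177]
 [ 0.      0.      0.      1.    ]]
{'clock': 0.1, 'qpos': array([ 1.14  ,  0.3427,  1.5249,  0.    ,  1.2754, -0.146 ]), 'joint_velocities': array([-0.0001, -0.0008, -0.0047,  0.0026,  0.0006, -0.0013]), 'joint_efforts': array([  0.0005, -43.4451, -24.6483,  -0.0004,   0.0047,   0.0001]), 'tcp_pos': array([0.1474, 0.5036, 0.2497]), 'tcp_rot': array([[-0.9597,  0.281 , -0.0006],
       [ 0.281 ,  0.9597, -0.0012],
       [ 0.0002, -0.0013, -1.    ]]), 'wrist_force': array([-0.1435, -0.1514,  0.0333]), 'ft_torque': array([-0.0368,  0.0478, -0.0372]), 'gripper_force': 0.0, 'width': 0.08519983960421851}
```

View pics/scene0.png

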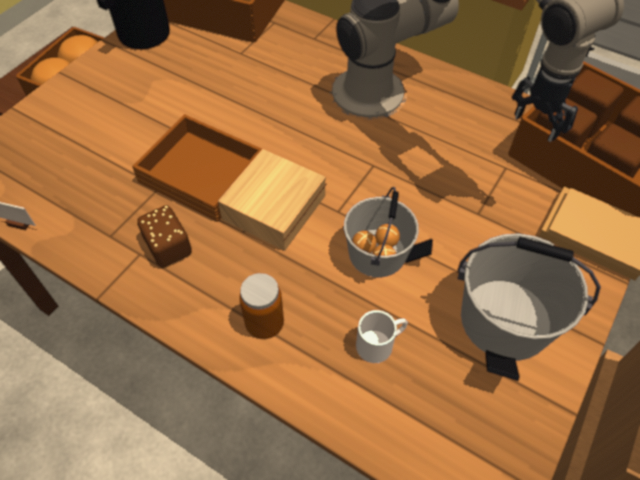

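View pics/side0.png

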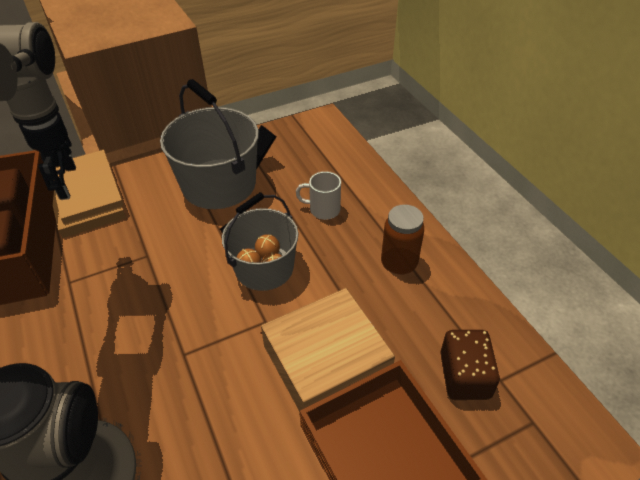

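```bash
python3 - <<'E'
import cv2,numpy as np
a=cv2.imread('pics/scene0.png');b=cv2.imread('pics/side0.png')
def z(i,x,y,w,h,W,H):return cv2.resize(i[y:y+h,x:x+w],(W,H),interpolation=cv2.INTER_CUBIC)
top=np.hstack([z(a,340,180,100,100,400,400),z(b,210,185,100,100,400,400)])
bot=np.hstack([z(a,210,145,133,106,250,200),z(b,255,280,150,120,250,200),z(a,130,105,150,110,300,200)])
cv2.imwrite('pics/m1.png',np.vstack([top,bot]))
E
```

```text
(no output)
```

View pics/m1.png

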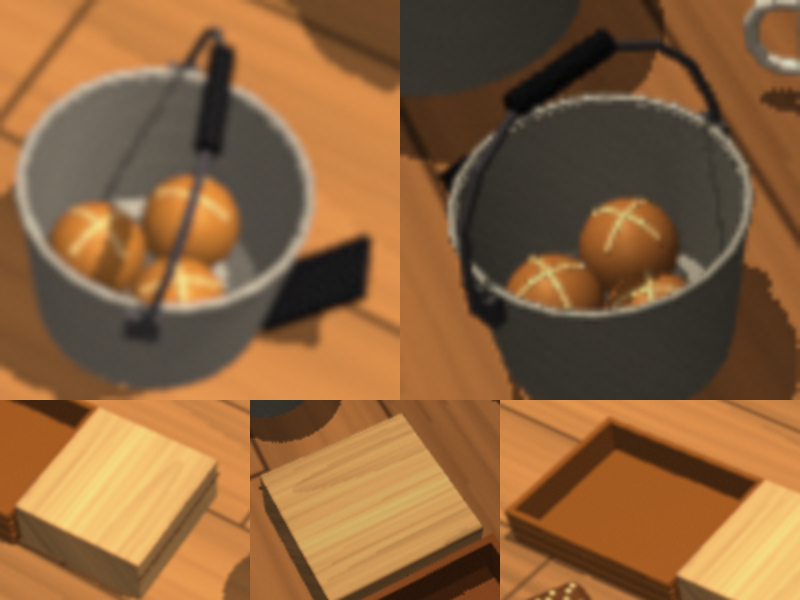

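```bash
cat > m.py <<'E'
from h import *
np.set_printoptions(precision=4,suppress=True)
A=cap('scene');B=cap('side')
S=lambda x,y:(340+x/4,180+y/4); D=lambda x,y:(210+(x-400)/4,185+y/4)
def circ(P):
    P=np.array(P)[:,:2];s=np.linalg.lstsq(np.c_[2*P,np.ones(len(P))],(P**2).sum(1),rcond=None)[0]
    return s[:2],np.sqrt(s[2]+s[:2]@s[:2])
print('rimA',circ([onz(A,*S(*p),.112) for p in [(17,183),(313,195),(150,67),(160,309),(230,290),(70,265),(60,100),(280,120)]]))
print('rimB',circ([onz(B,*D(*p),.112) for p in [(448,210),(752,200),(600,95),(600,313),(500,122),(700,120),(700,285),(500,285)]]))
print('grip',tri(A,S(215,100),B,D(560,72)))
for e in [((222,50),(605,45)),((222,50),(515,100)),((208,150),(605,45)),((208,150),(515,100))]: print(tri(A,S(*e[0]),B,D(*e[1])))
print('tongue',[onz(A,*S(*p),.066) for p in [(368,237),(366,297)]])
st=[(262.1,150.3),(324.9,180.1),(282.9,233.5),(219,203.3)]
q=[onz(A,*p,.08) for p in st];print('step',q,np.mean(q,0),[np.linalg.norm(q[i]-q[i-1]) for i in range(4)])
print([proj(B,x) for x in q])
# basket rim corners scene
bs=[(186,117.5),(135,168)]
print('bk',[onz(A,*p,.065) for p in bs])
E
python3 m.py
```

```text
rimA (array([0.4841, 0.3032]), np.float64(0.08366962932575751))
rimB (array([0.4904, 0.3032]), np.float64(0.08423101294705132))
grip (array([0.4813, 0.3226, 0.1979]), np.float64(0.003361898701077132))
(array([0.4905, 0.3117, 0.2319]), np.float64(0.03491492310070077))
(array([0.4513, 0.3101, 0.2012]), np.float64(0.0038546282368818086))
(array([0.5116, 0.3346, 0.1952]), np.float64(0.003970622009381144))
(array([0.4718, 0.3336, 0.1627]), np.float64(0.029490334929450798))
tongue [array([0.424 , 0.4109, 0.066 ]), array([0.4626, 0.4287, 0.066 ])]
step [array([ 0.4179, -0.0827,  0.08  ]), array([0.4158, 0.1079, 0.08  ]), array([0.6064, 0.1112, 0.08  ]), array([ 0.6157, -0.0702,  0.08  ])] [0.514  0.0166 0.08  ] [np.float64(0.19815933220667642), np.float64(0.190660622255631), np.float64(0.19070411373305388), np.float64(0.1815818960551543)]
[(np.float64(303.824446086051), np.float64(398.5904711584543)), (np.float64(263.18536248456996), np.float64(320.43981360488607)), (np.float64(345.72565659589094), np.float64(286.0124493375613)), (np.float64(393.81709019648093), np.float64(350.9145719241815))]
bk [array([ 0.4201, -0.3381,  0.065 ]), array([ 0.6322, -0.3314,  0.065 ])]
```

Emit:
apply_moves(targets=[0, 0, 0, -7, 1, 0, 0, 0, -7, 1, 0, 0, 0, -7, 1, 0, 0, 0, -7, 1, 0, 0, 0, -7, 1], force=60)

```text
clock: 0.62
tcp_pos: [0.1474, 0.5038, 0.2501]
tcp_rot: [[-0.945, -0.326, -0.0], [-0.326, 0.945, -0.0], [0.0, -0.0, -1.0]]
wrist_force: [-1.1, -0.8, 0.5]
width: 0.0854
gripper_force: 0.0
```

Emit:
apply_moves(targets=[-22, -24, 0, -2, 1, -24, -28, 0, 0, 1, -24, -28, 0, 0, 1, -24, -28, 0, 0, 1, -24, -28, 0, 0, 1])

```text
clock: 1.03
tcp_pos: [0.3065, 0.4163, 0.2503]
tcp_rot: [[-0.935, -0.354, -0.0], [-0.354, 0.935, -0.0], [0.0, 0.0, -1.0]]
wrist_force: [-0.7, -0.2, 0.4]
width: 0.0854
gripper_force: 0.0
```

Emit:
apply_moves(targets=[-24, -28, 0, 0, 1, -24, -28, 0, 0, 1, -24, -28, 0, 0, 1, -20, -25, 0, 0, 1, 0, 0, 0, 0, 1])

```text
clock: 1.45
tcp_pos: [0.4345, 0.3447, 0.2498]
tcp_rot: [[-0.937, -0.348, 0.002], [-0.348, 0.937, -0.001], [-0.001, -0.002, -1.0]]
wrist_force: [0.0, -0.2, -0.7]
width: 0.0853
gripper_force: 0.0
```

Emit:
apply_moves(targets=[-18, -18, 0, 0, 1, -18, -18, 0, 0, 1, 0, 0, 0, 0, 1, 0, 0, 10, 0, 1, 0, 0, 20, 0, 1])

```text
clock: 1.87
tcp_pos: [0.4768, 0.3276, 0.2214]
tcp_rot: [[-0.936, -0.353, 0.003], [-0.353, 0.936, 0.002], [-0.004, 0.001, -1.0]]
wrist_force: [0.1, 0.3, -0.9]
width: 0.0851
gripper_force: 0.0
```

Emit:
apply_moves(targets=[0, 0, 20, 0, 1, 0, 0, 3, 0, 1, 0, 0, 0, 0, 0, 0, 0, 0, 0, -0.8, 0, 0, 0, 0, -1])

```text
clock: 2.28
tcp_pos: [0.4765, 0.3275, 0.1985]
tcp_rot: [[-0.935, -0.354, 0.002], [-0.354, 0.935, 0.001], [-0.002, 0.0, -1.0]]
wrist_force: [0.6, 0.2, -0.6]
width: 0.0514
gripper_force: 0.0
```

Emit:
apply_moves(targets=[0, 0, 0, 0, -1, 0, 0, 0, 0, -1, 0, 0, 0, 0, -1, 0, 0, 0, 0, -1, 0, 0, 0, 0, -1])

```text
clock: 2.7
tcp_pos: [0.4766, 0.3271, 0.1982]
tcp_rot: [[-0.936, -0.353, 0.001], [-0.353, 0.936, 0.001], [-0.002, 0.0, -1.0]]
wrist_force: [-2.0, -0.5, 5.9]
width: 0.0141
gripper_force: 58.5
```

Emit:
apply_moves(targets=[0, 0, -4, 0, -1, 0, 0, -8, 0, -1, 0, 0, -12, 0, -1, 0, 0, -16, 0, -1, 0, 0, -16, 0, -1])

```text
clock: 3.12
tcp_pos: [0.4758, 0.3265, 0.2531]
tcp_rot: [[-0.936, -0.353, -0.003], [-0.353, 0.936, -0.001], [0.003, -0.0, -1.0]]
wrist_force: [0.0, 1.5, -4.7]
width: 0.0139
gripper_force: 58.5
```

Emit:
apply_moves(targets=[0, 0, -16, 0, -1, 0, 0, -16, 0, -1, 0, 0, -16, 0, -1, 0, 0, -10, 0, -1, 0, 0, -4, 0, -1])

```text
clock: 3.53
tcp_pos: [0.4766, 0.3269, 0.3168]
tcp_rot: [[-0.936, -0.353, 0.002], [-0.353, 0.936, 0.001], [-0.002, 0.0, -1.0]]
wrist_force: [1.1, 0.0, -4.4]
width: 0.014
gripper_force: 58.5
```

```bash
python3 - <<'E'
from h import *
a=cap('scene')['image'];b=cap('side')['image']
def z(i,x,y,w,h,W,H):return cv2.resize(i[y:y+h,x:x+w],(W,H),interpolation=cv2.INTER_CUBIC)
cv2.imwrite('pics/m2.png',np.hstack([z(a,300,110,160,180,400,450),z(b,180,120,160,180,400,450)]))
s=manip.observe();print(s['clock'],s['tcp_pos'],s['wrist_force'],s['qpos'])
E
```

```text
3.6333 [0.47639529 0.32683071 0.31546058] [ 0.87737118  0.16312804 -4.97040124] [ 4.68648997e-01  4.02521381e-01  1.25360286e+00  4.33832285e-05
  1.48513273e+00 -1.46305172e+00]
```

View pics/m2.png

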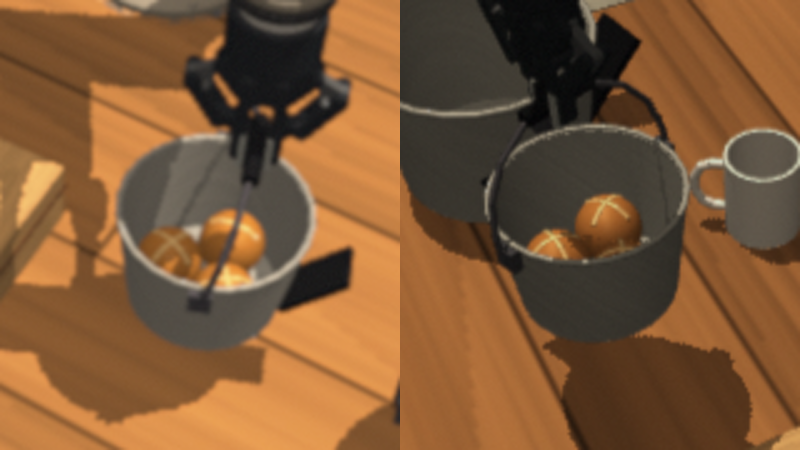

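```bash
python3 - <<'E'
from h import *
A=cap('scene');B=cap('side')
S=lambda x,y:(300+x/2.5,110+y/2.5); D=lambda x,y:(180+(x-400)/2.5,120+y/2.5)
def circ(P):
    P=np.array(P)[:,:2];s=np.linalg.lstsq(np.c_[2*P,np.ones(len(P))],(P**2).sum(1),rcond=None)[0]
    return s[:2],np.sqrt(s[2]+s[:2]@s[:2])
for z in (.229,):
  print('A',circ([onz(A,*S(*p),z) for p in [(117,205),(316,215),(200,135),(215,290),(270,275),(160,268),(285,155)]]))
  print('B',circ([onz(B,*D(*p),z) for p in [(486,205),(689,185),(590,126),(590,263),(640,248),(525,245),(650,135)]]))
  print([onz(A,*S(*p),.066+.117)[:2] for p in [(352,250),(350,290)]])
E
```

```text
A (array([0.48164116, 0.30396811]), np.float64(0.08458708986263465))
B (array([0.49171084, 0.30370269]), np.float64(0.08321730886287913))
[array([0.42549359, 0.41295488]), array([0.46560364, 0.43043171])]
```

Emit:
apply_moves(targets=[0, 0, 0, 2, -1, 0, 0, 0, 4, -1, 0, 0, 0, 6, -1, 0, 0, 0, 4, -1, 0, 0, 0, 2, -1])

```text
clock: 4.15
tcp_pos: [0.4759, 0.3266, 0.3139]
tcp_rot: [[-0.999, -0.043, -0.002], [-0.043, 0.999, -0.001], [0.002, -0.001, -1.0]]
wrist_force: [-0.3, -0.5, -5.3]
width: 0.0145
gripper_force: 58.6
```

Emit:
apply_moves(targets=[-1, -8, 0, 0, -1, -1, -15, 0, 0, -1, -2, -20, 0, 0, -1, -2, -22, 0, 0, -1, -2, -22, 0, 0, -1])

```text
clock: 4.57
tcp_pos: [0.4881, 0.239, 0.3144]
tcp_rot: [[-0.999, -0.049, -0.002], [-0.049, 0.999, -0.001], [0.002, -0.001, -1.0]]
wrist_force: [-0.2, -0.0, -6.1]
width: 0.0142
gripper_force: 58.6
```

Emit:
apply_moves(targets=[-2, -22, 0, 0, -1, -2, -22, 0, 0, -1, -2, -22, 0, 0, -1, -2, -22, 0, 0, -1, -2, -22, 0, 0, -1])

```text
clock: 4.98
tcp_pos: [0.5032, 0.1292, 0.3146]
tcp_rot: [[-0.999, -0.048, -0.001], [-0.048, 0.999, -0.0], [0.001, -0.0, -1.0]]
wrist_force: [0.3, -0.6, -5.3]
width: 0.0144
gripper_force: 58.6
```

Emit:
apply_moves(targets=[-2, -22, 0, 0, -1, -1, -22, 0, 0, -1, -1, -20, 0, 0, -1, 0, -15, 0, 0, -1, 0, -8, 0, 0, -1])

```text
clock: 5.4
tcp_pos: [0.5112, 0.0419, 0.3146]
tcp_rot: [[-0.999, -0.046, -0.001], [-0.046, 0.999, -0.001], [0.001, -0.001, -1.0]]
wrist_force: [0.2, -0.7, -5.8]
width: 0.0141
gripper_force: 58.7
```

Emit:
apply_moves(targets=[-2, -4, 0, 0, -1, -2, -5, 0, 0, -1, 0, 0, 0, 0, -1, 0, 0, 0, 0, -1, 0, 0, 0, 0, -1])

```text
clock: 5.82
tcp_pos: [0.5159, 0.0361, 0.3152]
tcp_rot: [[-0.999, -0.048, -0.0], [-0.048, 0.999, 0.0], [0.0, 0.001, -1.0]]
wrist_force: [-0.4, -0.3, -5.8]
width: 0.0138
gripper_force: 58.6
```

```bash
python3 - <<'E'
from h import *
a=cap('scene')['image'];b=cap('side')['image']
def z(i,x,y,w,h,W,H):return cv2.resize(i[y:y+h,x:x+w],(W,H),interpolation=cv2.INTER_CUBIC)
cv2.imwrite('pics/m3.png',np.hstack([z(a,190,90,160,180,400,450),z(b,230,220,200,225,400,450)]))
s=manip.observe();print(s['clock'],s['tcp_pos'],s['wrist_force'])
E
```

```text
5.9167 [0.51595965 0.03604284 0.31527082] [-0.13047437 -0.63928824 -5.05550654]
```

View pics/m3.png

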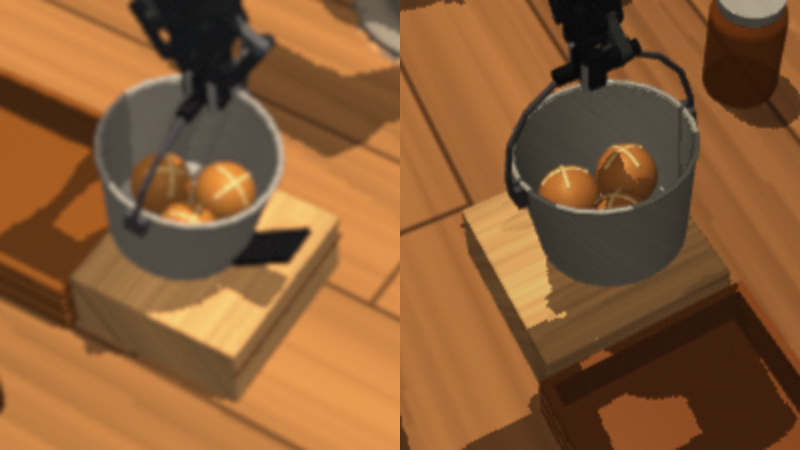

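```bash
python3 - <<'E'
from h import *
np.set_printoptions(precision=4,suppress=True)
A=cap('scene');B=cap('side')
S=lambda x,y:(190+x/2.5,90+y/2.5); D=lambda x,y:(230+(x-400)/2,220+y/2)
def circ(P):
    P=np.array(P)[:,:2];s=np.linalg.lstsq(np.c_[2*P,np.ones(len(P))],(P**2).sum(1),rcond=None)[0]
    return s[:2],np.sqrt(s[2]+s[:2]@s[:2])
z=.229
print('A',circ([onz(A,*S(*p),z) for p in [(95,140),(283,155),(185,76),(190,224),(240,212),(135,205),(120,97)]]))
print('B',circ([onz(B,*D(*p),z) for p in [(512,170),(699,135),(605,82),(605,213),(655,197),(560,205),(535,115)]]))
print([onz(A,*S(*p),.066+.117)[:2] for p in [(311,228),(297,262)]])
for p,q in [((324.9,182),(262.5,328)),((283.5,234),(346,287)),((219,203),(395,356))]: print(tri(A,p,B,q), onz(A,*p,.08)[:2],onz(B,*q,.08)[:2])
E
```

```text
A (array([0.5146, 0.011 ]), np.float64(0.08873358211093915))
B (array([0.5218, 0.0092]), np.float64(0.07631709845669789))
[array([0.5052, 0.1346]), array([0.5451, 0.1453])]
(array([0.4099, 0.1034, 0.0632]), np.float64(0.0019324790599154096)) [0.421  0.1112] [0.4077 0.0917]
(array([0.6061, 0.1113, 0.0771]), np.float64(0.002076825341905724)) [0.6069 0.1132] [0.6057 0.1086]
(array([ 0.6129, -0.0761,  0.0732]), np.float64(0.004346944614858057)) [ 0.615  -0.0707] [ 0.6119 -0.0808]
```

Emit:
apply_moves(targets=[1, -3, 0, 0, -1, 1, -3, 4, 0, -1, 0, 0, 8, 0, -1, 0, 0, 8, 0, -1, 0, 0, 6, 0, -1])

```text
clock: 6.43
tcp_pos: [0.5139, 0.0292, 0.2879]
tcp_rot: [[-0.999, -0.047, -0.001], [-0.047, 0.999, 0.0], [0.001, 0.0, -1.0]]
wrist_force: [-1.8, -1.9, 0.9]
width: 0.0141
gripper_force: 59.3
```

Emit:
apply_moves(targets=[0, 0, 3, 0, -1, 0, 0, 2, 0, -1, 0, 0, 2, 0, -1, 0, 0, 1, 0, -1, 0, 0, 0, 0, -1])

```text
clock: 6.85
tcp_pos: [0.5151, 0.0281, 0.2827]
tcp_rot: [[-0.999, -0.047, 0.003], [-0.047, 0.999, -0.003], [-0.003, -0.003, -1.0]]
wrist_force: [-0.9, -5.9, 5.6]
width: 0.0141
gripper_force: 59.7
```

Emit:
apply_moves(targets=[0, 0, 1, 0, -1, 0, 0, 1, 0, -1, 0, 0, 0, 0, -1, 0, 0, 0, 0, -1, 0, 0, 0, 0, -1])

```text
clock: 7.27
tcp_pos: [0.5145, 0.0292, 0.2795]
tcp_rot: [[-0.999, -0.047, 0.001], [-0.047, 0.999, -0.0], [-0.001, -0.0, -1.0]]
wrist_force: [-0.0, -2.6, 2.6]
width: 0.0142
gripper_force: 60.2
```

```bash
python3 - <<'E'
from h import *
a=cap('scene')['image'];b=cap('side')['image']
def z(i,x,y,w,h,W,H):return cv2.resize(i[y:y+h,x:x+w],(W,H),interpolation=cv2.INTER_CUBIC)
cv2.imwrite('pics/m4.png',np.hstack([z(a,190,110,160,140,400,350),z(b,230,240,160,140,400,350)]))
s=manip.observe();print(s['clock'],s['tcp_pos'],s['wrist_force'])
E
```

```text
7.3667 [0.514443   0.02924849 0.27947719] [-0.18131136 -3.80668371  2.49717432]
```

View pics/m4.png

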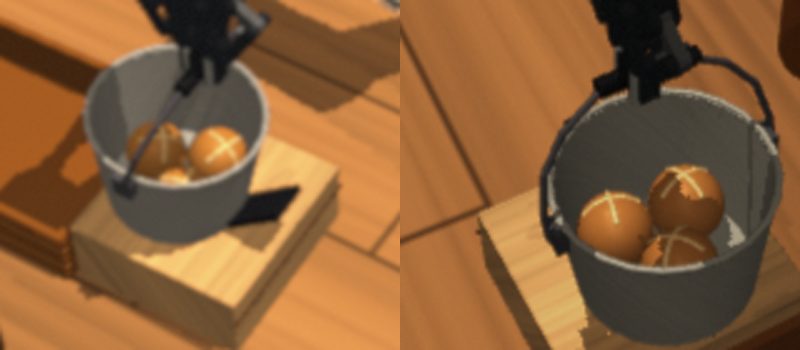

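Emit:
apply_moves(targets=[0, 0, 0, 0, -0.6, 0, 0, 0, 0, 0, 0, 0, 0, 0, 1, 0, 0, 0, 0, 1, 0, 0, 0, 0, 1])

```text
clock: 7.78
tcp_pos: [0.5142, 0.0296, 0.2791]
tcp_rot: [[-0.999, -0.047, -0.0], [-0.047, 0.999, 0.001], [0.0, 0.001, -1.0]]
wrist_force: [-0.6, -0.2, -0.2]
width: 0.065
gripper_force: 0.0
```

Emit:
apply_moves(targets=[0, 0, -5, 0, 1, 0, 0, -15, 0, 1, 0, 0, -25, 0, 1, 0, 0, -25, 0, 1, 0, 0, -10, 0, 1])

```text
clock: 8.2
tcp_pos: [0.5151, 0.0294, 0.3631]
tcp_rot: [[-0.999, -0.047, 0.005], [-0.047, 0.999, -0.0], [-0.005, -0.0, -1.0]]
wrist_force: [0.6, -0.5, 0.3]
width: 0.0856
gripper_force: 0.0
```

Emit:
apply_moves(targets=[0, 20, 0, 0, 1, 0, 30, 0, 0, 1, 0, 30, 0, 0, 1, 0, 30, 0, 0, 1, 0, 20, 0, 0, 1])

```text
clock: 8.62
tcp_pos: [0.5078, 0.1615, 0.3598]
tcp_rot: [[-0.999, -0.048, 0.0], [-0.048, 0.999, 0.001], [-0.0, 0.001, -1.0]]
wrist_force: [-0.6, -0.0, 0.2]
width: 0.0854
gripper_force: 0.0
```

```bash
python3 - <<'E'
from h import *
a=cap('scene')['image'];b=cap('side')['image']
def z(i,x,y,w,h,W,H):return cv2.resize(i[y:y+h,x:x+w],(W,H),interpolation=cv2.INTER_CUBIC)
cv2.imwrite('pics/m5.png',np.hstack([z(a,220,115,120,120,400,400),z(b,240,235,120,120,400,400)]))
s=manip.observe();print(s['clock'],s['tcp_pos'],s['wrist_force'],s['qpos'])
E
```

```text
8.7167 [0.5077367  0.16194337 0.35955755] [-0.60042541 -0.84790839  1.23471479] [ 1.64250482e-01  2.97782010e-01  1.28953494e+00  1.16239993e-03
  1.55399178e+00 -1.45719690e+00]
```

View pics/m5.png

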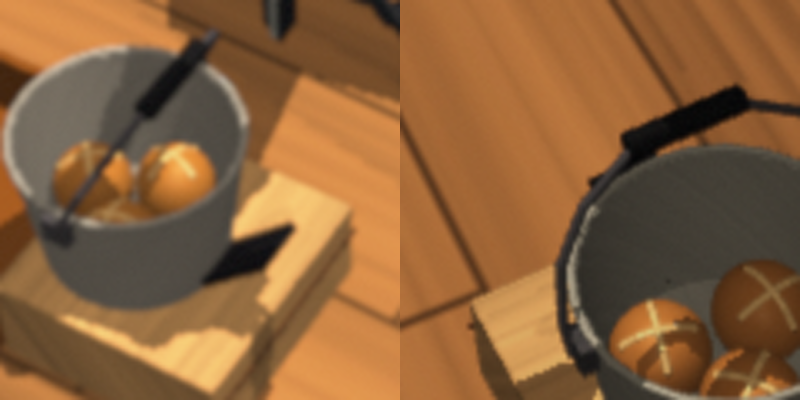

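```bash
python3 - <<'E'
from h import *
np.set_printoptions(precision=4,suppress=True)
A=cap('scene');B=cap('side')
S=lambda x,y:(220+x/3.3333,115+y/3.3333)
def circ(P):
    P=np.array(P)[:,:2];s=np.linalg.lstsq(np.c_[2*P,np.ones(len(P))],(P**2).sum(1),rcond=None)[0]
    return s[:2],np.sqrt(s[2]+s[:2]@s[:2])
print('A',circ([onz(A,*S(*p),.192) for p in [(5,130),(248,125),(125,47),(130,229),(185,212),(60,65),(205,65)]]))
t=[onz(A,*S(*p),.146) for p in [(293,226),(268,262)]];print('tip',t,np.mean(t,0),np.linalg.norm(t[0]-t[1]))
# tongue base
print([onz(A,*S(*p),.08+.012+.003)[:2] for p in [(205,282)]])
D=lambda x,y:(240+(x-400)/3.3333,235+y/3.3333)
print('roller',tri(A,S(177,75),B,D(685,118)),tri(A,S(143,108),B,D(745,97)),tri(A,S(210,40),B,D(625,140)))
print(onz(B,*D(590,183),.146))
# wide black: print tip prediction in B
print([proj(B,x) for x in t])
E
```

```text
A (array([ 0.5161, -0.0145]), np.float64(0.08473001671758235))
tip [array([0.4915, 0.1075, 0.146 ]), array([0.528 , 0.1105, 0.146 ])] [0.5097 0.109  0.146 ] 0.036641505956859347
[array([0.5343, 0.0587])]
roller (array([0.5146, 0.0297, 0.2725]), np.float64(0.006676061433834139)) (array([0.5498, 0.028 , 0.2722]), np.float64(0.005253058826040951)) (array([0.479 , 0.0303, 0.274 ]), np.float64(0.009360695924106906))
[0.4906 0.1009 0.146 ]
[(np.float64(296.0056666346288), np.float64(287.3568540318926)), (np.float64(312.02319326215047), np.float64(279.8299621455455))]
```

Emit:
apply_moves(targets=[0, 0, 20, 7, 1, 0, 0, 20, 7, 1, 0, 0, 20, 7, 1, 0, 0, 20, 7, 1, 0, 0, 20, 7, 1], force=40)

```text
clock: 9.23
tcp_pos: [0.5084, 0.1577, 0.2587]
tcp_rot: [[-0.841, 0.541, 0.0], [0.541, 0.841, -0.0], [-0.0, 0.0, -1.0]]
wrist_force: [0.0, -0.7, -0.4]
width: 0.0854
gripper_force: 0.0
```

Emit:
apply_moves(targets=[0, 0, 12, 7, 1, 0, 0, 12, 7, 1, 0, 0, 12, 7, 1, 0, 0, 10, 7, 1, 0, 0, 10, 7, 1])

```text
clock: 9.65
tcp_pos: [0.5085, 0.1577, 0.2029]
tcp_rot: [[-0.378, 0.926, -0.0], [0.926, 0.378, -0.0], [-0.0, -0.0, -1.0]]
wrist_force: [0.5, -0.2, 0.2]
width: 0.0853
gripper_force: 0.0
```

Emit:
apply_moves(targets=[0, 0, 0, 7, 1, 0, 0, 0, 7, 1, 0, 0, 0, 5, 1, 0, 0, 0, 0, 1, 0, 0, 0, 0, 1])

```text
clock: 10.07
tcp_pos: [0.5085, 0.1581, 0.2035]
tcp_rot: [[-0.066, 0.998, 0.0], [0.998, 0.066, -0.0], [-0.0, 0.0, -1.0]]
wrist_force: [-0.6, -0.6, 0.1]
width: 0.0853
gripper_force: 0.0
```

Emit:
apply_moves(targets=[-13, 0, 0, 0, 1, -13, 0, 0, 0, 1, -13, 0, 0, 0, 1, -13, 0, 0, 0, 1, 0, 0, 0, 0, 1])

```text
clock: 10.48
tcp_pos: [0.5118, 0.1042, 0.2034]
tcp_rot: [[-0.062, 0.998, 0.0], [0.998, 0.062, -0.001], [-0.001, 0.0, -1.0]]
wrist_force: [-0.7, 0.6, 0.3]
width: 0.0852
gripper_force: 0.0
```

Emit:
apply_moves(targets=[0, 0, 20, 0, 1, 0, 0, 20, 0, 1, 0, 0, 12, 0, 1, 0, 0, 7, 0, 1, 0, 0, 0, 0, 1])

```text
clock: 10.9
tcp_pos: [0.5108, 0.107, 0.143]
tcp_rot: [[-0.064, 0.998, -0.003], [0.998, 0.064, -0.0], [0.0, -0.003, -1.0]]
wrist_force: [-0.8, -1.3, -0.6]
width: 0.0855
gripper_force: 0.0
```

Emit:
apply_moves(targets=[0, 0, 0, 0, 0.4, 0, 0, 0, 0, 0.2, 0, 0, 0, 0, 0, 0, 0, 0, 0, -0.5, 0, 0, 0, 0, -1])

```text
clock: 11.32
tcp_pos: [0.5121, 0.1074, 0.1454]
tcp_rot: [[-0.064, 0.998, 0.002], [0.998, 0.064, 0.0], [0.0, 0.002, -1.0]]
wrist_force: [-0.7, -0.2, 4.5]
width: 0.0427
gripper_force: 40.1
```

Emit:
apply_moves(targets=[0, 0, 0, 0, -1, 0, 0, 0, 0, -1, 0, 0, 0, 0, -1, 0, 0, 0, 0, -1, 0, 0, 0, 0, -1])

```text
clock: 11.73
tcp_pos: [0.5121, 0.1074, 0.1453]
tcp_rot: [[-0.064, 0.998, 0.002], [0.998, 0.064, 0.0], [0.0, 0.002, -1.0]]
wrist_force: [-0.0, 1.5, 4.9]
width: 0.0427
gripper_force: 40.1
```

Emit:
apply_moves(targets=[2, 0, -1, 0, -1, 4, 0, 0, 0, -1, 5, 0, 0, 0, -1, 5, 0, 0, 0, -1, 4, 0, 0, 0, -1])

```text
clock: 12.15
tcp_pos: [0.5103, 0.1277, 0.1454]
tcp_rot: [[-0.064, 0.998, 0.0], [0.998, 0.064, -0.0], [-0.0, 0.0, -1.0]]
wrist_force: [0.3, -4.5, 1.2]
width: 0.0429
gripper_force: 41.2
```

```bash
python3 - <<'E'
from h import *
a=cap('scene')['image'];b=cap('side')['image']
def z(i,x,y,w,h,W,H):return cv2.resize(i[y:y+h,x:x+w],(W,H),interpolation=cv2.INTER_CUBIC)
cv2.imwrite('pics/m6.png',np.hstack([z(a,200,100,140,150,400,428),z(b,240,230,160,171,400,428)]))
s=manip.observe();print(s['clock'],s['tcp_pos'],s['wrist_force'],s['ft_torque'])
E
```

```text
12.25 [0.51024436 0.12817674 0.14545094] [-1.37348531  0.30090952  3.3315602 ] [ 0.06466559  0.03511108 -0.08746887]
```

View pics/m6.png

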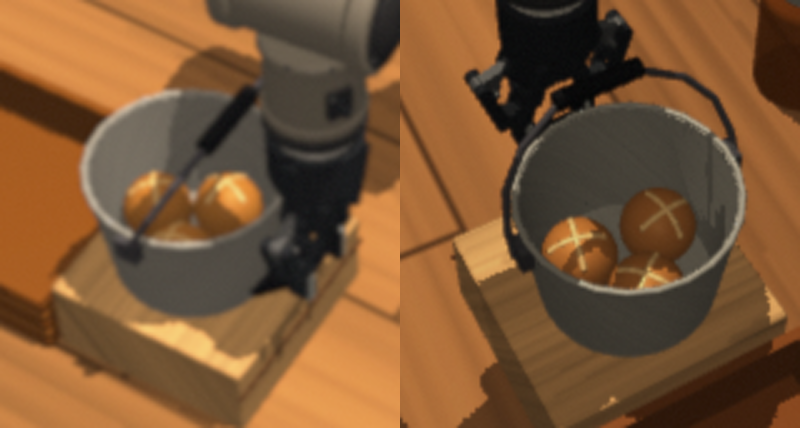

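Emit:
apply_moves(targets=[-2, 0, -7, 0, -1, -3, 0, -8, 0, -1, -4, 0, -8, 0, -1, -4, 0, -8, 0, -1, -6, 0, -10, 0, -1], force=25)

```text
clock: 12.67
tcp_pos: [0.5111, 0.108, 0.1869]
tcp_rot: [[-0.064, 0.998, -0.001], [0.998, 0.064, 0.0], [0.001, -0.001, -1.0]]
wrist_force: [-0.9, 1.0, -3.2]
width: 0.0429
gripper_force: 41.3
```

Emit:
apply_moves(targets=[-6, 0, -9, 0, -1, -6, 0, -9, 0, -1, -7, 0, -9, 0, -1, -8, 0, -8, 0, -1, -8, 0, -8, 0, -1])

```text
clock: 13.08
tcp_pos: [0.5139, 0.0726, 0.2303]
tcp_rot: [[-0.064, 0.998, 0.001], [0.998, 0.064, 0.0], [0.0, 0.001, -1.0]]
wrist_force: [-0.3, 0.8, -3.7]
width: 0.0427
gripper_force: 40.3
```

Emit:
apply_moves(targets=[-9, 0, -7, 0, -1, -9, 0, -7, 0, -1, -9, 0, -7, 0, -1, -10, 0, -5, 0, -1, -10, 0, -5, 0, -1], force=25)

```text
clock: 13.5
tcp_pos: [0.517, 0.0258, 0.2612]
tcp_rot: [[-0.064, 0.998, 0.001], [0.998, 0.064, 0.001], [0.001, 0.001, -1.0]]
wrist_force: [-0.0, 2.3, 0.6]
width: 0.0431
gripper_force: 40.3
```

Emit:
apply_moves(targets=[-10, 0, -5, 0, -1, -10, 0, -4, 0, -1, -11, 0, -3, 0, -1, -11, 0, -3, 0, -1, 0, 0, 0, 0, -1])

```text
clock: 13.92
tcp_pos: [0.52, -0.0176, 0.2764]
tcp_rot: [[-0.063, 0.998, 0.002], [0.998, 0.063, -0.001], [-0.001, 0.002, -1.0]]
wrist_force: [-0.6, 2.5, 4.8]
width: 0.0424
gripper_force: 41.5
```

```bash
python3 - <<'E'
from h import *
a=cap('scene')['image'];b=cap('side')['image']
def z(i,x,y,w,h,W,H):return cv2.resize(i[y:y+h,x:x+w],(W,H),interpolation=cv2.INTER_CUBIC)
cv2.imwrite('pics/m7.png',np.hstack([z(a,140,80,200,200,400,400),z(b,240,230,200,200,400,400)]))
s=manip.observe();print(s['clock'],s['tcp_pos'],s['wrist_force'],s['ft_torque'],s['gripper_force'])
E
```

```text
14.0167 [ 0.5197677  -0.0159724   0.27592227] [-0.29588408  3.72286321  4.98195032] [0.56278728 0.12716639 0.00315693] 41.4879834651947
```

View pics/m7.png

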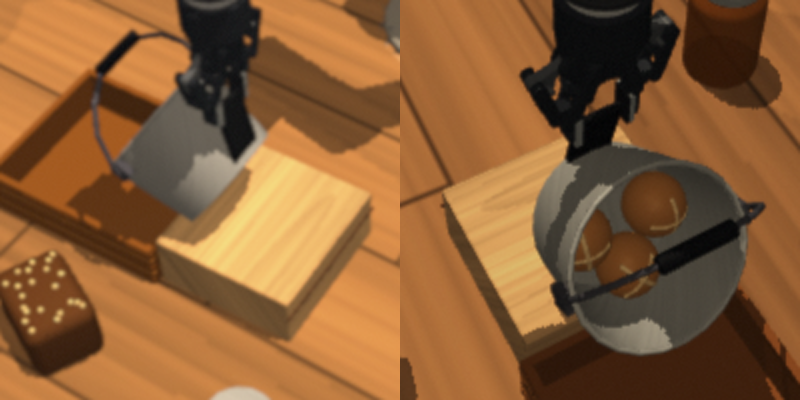

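Emit:
apply_moves(targets=[-8, 0, -2, 0, -1, -8, 0, -2, 0, -1, -8, 0, -1, 0, -1, -9, 0, -1, 0, -1, -8, 0, 0, 0, -1], force=25)

```text
clock: 14.43
tcp_pos: [0.5223, -0.0575, 0.2818]
tcp_rot: [[-0.064, 0.998, 0.001], [0.998, 0.064, -0.0], [-0.0, 0.001, -1.0]]
wrist_force: [-1.0, 2.6, 7.6]
width: 0.0427
gripper_force: 42.4
```

Emit:
apply_moves(targets=[-8, 0, 0, 0, -1, -8, 0, 0, 0, -1, -9, 0, 1, 0, -1, -8, 0, 1, 0, -1, -8, 0, 2, 0, -1])

```text
clock: 14.85
tcp_pos: [0.5254, -0.0992, 0.2787]
tcp_rot: [[-0.064, 0.998, 0.003], [0.998, 0.064, -0.002], [-0.002, 0.003, -1.0]]
wrist_force: [-3.0, -0.7, 14.6]
width: 0.0429
gripper_force: 42.5
```

Emit:
apply_moves(targets=[-8, 0, 2, 0, -1, -8, 0, 2, 0, -1, -7, 0, 3, 0, -1, -7, 0, 3, 0, -1, -7, 0, 3, 0, -1])

```text
clock: 15.27
tcp_pos: [0.5289, -0.1381, 0.2685]
tcp_rot: [[-0.063, 0.998, 0.009], [0.998, 0.063, -0.008], [-0.008, 0.008, -1.0]]
wrist_force: [-3.0, -7.3, 26.4]
width: 0.0427
gripper_force: 43.3
```

Emit:
apply_moves(targets=[0, 0, -2, 0, -1, 0, 0, -2, 0, -1, -3, 0, 0, 0, -1, -3, 0, 0, 0, -1, 0, 0, 0, 0, -1], force=25)

```text
clock: 15.68
tcp_pos: [0.5278, -0.1412, 0.2682]
tcp_rot: [[-0.064, 0.998, 0.001], [0.998, 0.064, -0.001], [-0.001, 0.001, -1.0]]
wrist_force: [1.8, -1.2, 4.2]
width: 0.0431
gripper_force: 41.6
```

Emit:
apply_moves(targets=[-6, 0, 1, 0, -1, -6, 0, 2, 0, -1, -6, 0, 2, 0, -1, -6, 0, 2, 0, -1, -6, 0, 2, 0, -1])

```text
clock: 16.1
tcp_pos: [0.5288, -0.1706, 0.2581]
tcp_rot: [[-0.064, 0.998, -0.003], [0.998, 0.064, 0.001], [0.001, -0.002, -1.0]]
wrist_force: [-1.3, 1.1, -0.2]
width: 0.0426
gripper_force: 40.1
```

```bash
cat > blobs.py <<'E'
from h import *
import sys
for n,(x0,y0,x1,y1) in {'scene':(130,90,350,290),'side':(230,230,520,480)}.items():
    c=cap(n,sys.argv[1]+n+'.png');hs=cv2.cvtColor(c['image'],cv2.COLOR_BGR2HSV)
    im=c['image'].astype(int)
    # black parts (bail/tongue) and pale roll crosses
    blk=(im.max(2)<45).astype(np.uint8);blk[:y0]=0;blk[y1:]=0;blk[:,:x0]=0;blk[:,x1:]=0
    gry=((hs[...,1]<50)&(hs[...,2]>60)).astype(np.uint8);gry[:y0]=0;gry[y1:]=0;gry[:,:x0]=0;gry[:,x1:]=0
    for nm,m in (('black',blk),('grey',gry)):
        k,l,s,ce=cv2.connectedComponentsWithStats(m)
        print(n,nm,[(s[i].tolist(),ce[i].round().tolist()) for i in range(1,k) if s[i,4]>60])
s=manip.observe();print(s['clock'],s['tcp_pos'],s['wrist_force'],s['ft_torque'])
E
python3 blobs.py t1
```

```text
scene black [([172, 90, 53, 48, 966], [199.0, 111.0]), ([160, 117, 18, 19, 88], [168.0, 126.0])]
scene grey [([173, 114, 78, 69, 3569], [212.0, 152.0]), ([243, 275, 34, 15, 393], [259.0, 283.0])]
side black [([324, 242, 16, 23, 256], [332.0, 253.0]), ([368, 249, 16, 24, 247], [377.0, 261.0]), ([383, 249, 74, 47, 2738], [420.0, 272.0]), ([357, 295, 81, 85, 3032], [395.0, 339.0]), ([441, 339, 57, 61, 1056], [464.0, 383.0]), ([309, 402, 26, 20, 236], [322.0, 411.0]), ([404, 403, 74, 77, 1339], [440.0, 447.0]), ([338, 424, 41, 39, 277], [353.0, 443.0])]
side grey [([357, 341, 18, 15, 130], [366.0, 348.0])]
16.2 [ 0.52896647 -0.17114726  0.25825747] [-1.41106627  0.04099612  0.26392721] [0.17036363 0.06336324 0.01404423]
```

Emit:
apply_moves(targets=[-5, 0, 3, 0, -1, -6, 0, 4, 0, -1, -5, 0, 4, 0, -1, -6, 0, 4, 0, -1, -5, 0, 4, 0, -1])

```text
clock: 16.62
tcp_pos: [0.5317, -0.1989, 0.2409]
tcp_rot: [[-0.064, 0.998, 0.002], [0.998, 0.064, -0.003], [-0.003, 0.002, -1.0]]
wrist_force: [0.3, -4.2, 5.3]
width: 0.0428
gripper_force: 39.9
```

Emit:
apply_moves(targets=[-5, 0, 3, 0, -1, -4, 0, 3, 0, -1, 0, 0, 0, 0, -1, 0, 0, 0, 0, -1, 0, 0, 0, 0, -1])

```text
clock: 17.03
tcp_pos: [0.5321, -0.207, 0.2347]
tcp_rot: [[-0.064, 0.998, 0.001], [0.998, 0.064, -0.001], [-0.001, 0.001, -1.0]]
wrist_force: [-0.1, -4.3, 5.3]
width: 0.0431
gripper_force: 39.8
```

```bash
python3 blobs.py t2; python3 - <<'E'
from h import *
a=cv2.imread('pics/t2scene.png');b=cv2.imread('pics/t2side.png')
def z(i,x,y,w,h,W,H):return cv2.resize(i[y:y+h,x:x+w],(W,H),interpolation=cv2.INTER_CUBIC)
a1=cv2.imread('pics/t1scene.png')
# orange roll mask stats
for n,i in (('a',a),('b',b)):
    hs=cv2.cvtColor(i,cv2.COLOR_BGR2HSV);print(n,hs[150,170] if n=='a' else hs[450,430])
E
```

```text
scene black [([161, 90, 54, 47, 1017], [187.0, 111.0]), ([158, 127, 18, 19, 93], [167.0, 136.0])]
scene grey [([171, 116, 77, 68, 3747], [208.0, 154.0]), ([243, 275, 34, 15, 399], [259.0, 283.0])]
side black [([339, 271, 16, 24, 255], [348.0, 283.0]), ([382, 281, 16, 25, 249], [391.0, 293.0]), ([397, 286, 75, 44, 2603], [434.0, 308.0]), ([366, 327, 132, 79, 3894], [421.0, 371.0]), ([309, 401, 26, 20, 221], [322.0, 411.0]), ([347, 411, 132, 69, 1453], [429.0, 457.0])]
side grey [([370, 369, 19, 15, 141], [379.0, 376.0]), ([429, 390, 21, 33, 76], [439.0, 403.0])]
17.1333 [ 0.53208121 -0.20688078  0.2347456 ] [ 0.39249311 -5.08186988  5.74955415] [-0.46720371 -0.01098789 -0.0618558 ]
a [ 15  66 142]
b [ 11 204  60]
```

```bash
python3 - <<'E'
from h import *
A=cap('scene')
import math
e=np.array([-.998*0-.0,0])
def w(yp,z,x=0): # pail yaw 3.7 about ; y' along tool x
    ux=np.array([.998,.064]);uy=np.array([-.064,.998]);o=np.array([.516,0.0])
    p=o+uy*yp; return np.array([p[0],p[1],z])
for th in range(97,140,5):
    d=math.radians(th-97);y,z=-.1845,.09
    print(th,np.round(proj(A,w(-.078+y*math.cos(d)-z*math.sin(d),.08+z*math.cos(d)+y*math.sin(d))),1))
# roll-like pixels now
for n in('t1','t2'):
    im=cv2.imread(f'pics/{n}scene.png');hs=cv2.cvtColor(im,cv2.COLOR_BGR2HSV)
    pale=((hs[...,0]>13)&(hs[...,0]<28)&(hs[...,1]<150)&(hs[...,2]>150)).astype(np.uint8)
    ys,xs=np.nonzero(pale[110:215,135:225]);print(n,len(xs),sorted(set(zip((xs//8*8+135).tolist(),(ys//8*8+110).tolist()))))
E
```

```text
97 [173.1 125.5]
102 [172.  129.3]
107 [171.5 133.3]
112 [171.6 137.6]
117 [172.1 142.1]
122 [173.1 146.7]
127 [174.6 151.5]
132 [176.5 156.4]
137 [178.9 161.3]
t1 725 [(143, 214), (151, 206), (151, 214), (159, 198), (159, 206), (159, 214), (167, 206), (175, 142), (183, 134), (183, 142), (191, 126), (191, 134), (191, 142), (191, 150), (199, 134), (199, 142), (199, 150), (207, 134), (207, 142), (207, 150), (215, 110), (215, 118), (215, 126), (215, 134), (215, 142), (215, 150), (215, 190), (215, 198), (223, 118), (223, 126), (223, 134), (223, 190), (223, 198)]
t2 689 [(143, 214), (151, 206), (151, 214), (159, 198), (159, 206), (159, 214), (167, 142), (167, 206), (175, 134), (175, 142), (183, 134), (183, 142), (183, 150), (191, 110), (191, 134), (191, 142), (191, 150), (199, 134), (199, 142), (199, 150), (207, 126), (207, 134), (207, 142), (207, 150), (215, 118), (215, 126), (215, 134), (215, 190), (215, 198), (223, 118), (223, 126), (223, 190), (223, 198)]
```

Emit:
apply_moves(targets=[-2, 0, 4, 0, -1, -2, 0, 4, 0, -1, -3, 0, 5, 0, -1, -3, 0, 5, 0, -1, -2, 0, 4, 0, -1])

```text
clock: 17.6
tcp_pos: [0.5348, -0.2238, 0.2162]
tcp_rot: [[-0.063, 0.998, 0.009], [0.998, 0.063, -0.012], [-0.013, 0.009, -1.0]]
wrist_force: [0.2, -19.9, 20.5]
width: 0.043
gripper_force: 44.3
```

```bash
python3 blobs.py t3
```

```text
scene black [([157, 90, 53, 48, 1101], [181.0, 111.0]), ([158, 138, 13, 16, 67], [164.0, 147.0])]
scene grey [([168, 120, 79, 68, 3796], [207.0, 156.0]), ([242, 275, 35, 15, 399], [259.0, 283.0])]
side black [([348, 230, 15, 11, 116], [355.0, 235.0]), ([385, 231, 16, 22, 211], [394.0, 242.0]), ([344, 288, 18, 24, 248], [354.0, 300.0]), ([387, 299, 17, 25, 249], [397.0, 311.0]), ([401, 306, 75, 43, 2501], [438.0, 327.0]), ([372, 345, 126, 75, 3720], [423.0, 384.0]), ([309, 402, 26, 19, 214], [322.0, 411.0]), ([430, 419, 14, 26, 145], [437.0, 430.0]), ([411, 430, 44, 50, 455], [436.0, 464.0]), ([458, 450, 21, 30, 283], [466.0, 468.0]), ([351, 461, 27, 19, 105], [362.0, 471.0])]
side grey [([377, 385, 18, 15, 133], [385.0, 392.0]), ([380, 412, 21, 32, 253], [389.0, 430.0])]
17.7 [ 0.53474569 -0.2239697   0.21599248] [  0.16727583 -17.89334185  16.95113019] [-2.4198571  -0.12370421 -0.05655707]
```

Emit:
apply_moves(targets=[2, 0, -6, 0, -1, 3, 0, -6, 0, -1, 4, 0, -6, 0, -1, 6, 0, -5, 0, -1, 7, 0, -5, 0, -1])

```text
clock: 18.12
tcp_pos: [0.5306, -0.196, 0.2403]
tcp_rot: [[-0.065, 0.998, -0.001], [0.998, 0.065, -0.001], [-0.001, -0.001, -1.0]]
wrist_force: [-0.7, -3.8, 2.1]
width: 0.0429
gripper_force: 43.4
```

Emit:
apply_moves(targets=[8, 0, -6, 0, -1, 8, 0, -5, 0, -1, 8, 0, -4, 0, -1, 8, 0, -4, 0, -1, 8, 0, -3, 0, -1])

```text
clock: 18.53
tcp_pos: [0.5283, -0.1547, 0.2622]
tcp_rot: [[-0.065, 0.998, -0.001], [0.998, 0.065, 0.001], [0.001, -0.001, -1.0]]
wrist_force: [-0.6, -0.0, -2.6]
width: 0.0429
gripper_force: 43.1
```

Emit:
apply_moves(targets=[8, 0, -3, 0, -1, 8, 0, -3, 0, -1, 8, 0, -3, 0, -1, 8, 0, -2, 0, -1, 8, 0, -2, 0, -1])

```text
clock: 18.95
tcp_pos: [0.526, -0.1157, 0.2756]
tcp_rot: [[-0.064, 0.998, 0.0], [0.998, 0.064, -0.0], [-0.001, 0.0, -1.0]]
wrist_force: [0.4, -1.0, -2.7]
width: 0.043
gripper_force: 43.4
```

```bash
python3 blobs.py t4
```

```text
scene black [([191, 90, 53, 49, 1048], [217.0, 112.0]), ([179, 121, 19, 20, 112], [188.0, 130.0])]
scene grey [([195, 116, 77, 69, 3773], [233.0, 155.0]), ([242, 275, 35, 15, 399], [259.0, 283.0])]
side black [([361, 230, 68, 23, 1191], [392.0, 239.0]), ([336, 259, 80, 86, 3323], [375.0, 302.0]), ([442, 339, 56, 61, 1060], [464.0, 383.0]), ([309, 370, 93, 55, 693], [346.0, 401.0]), ([362, 370, 96, 95, 1225], [420.0, 418.0])]
side grey [([336, 305, 18, 14, 100], [345.0, 312.0])]
19.05 [ 0.52608667 -0.11531073  0.275953  ] [-0.29326977 -1.81673959 -1.11786541] [-0.37222505  0.04947472  0.02219882]
```

Emit:
apply_moves(targets=[8, 0, -1, 0, -1, 8, 0, -1, 0, -1, 8, 0, -1, 0, -1, 8, 0, -1, 0, -1, 8, 0, -1, 0, -1])

```text
clock: 19.47
tcp_pos: [0.5232, -0.0755, 0.2802]
tcp_rot: [[-0.064, 0.998, -0.0], [0.998, 0.064, 0.0], [0.0, -0.0, -1.0]]
wrist_force: [0.8, -1.1, -2.1]
width: 0.0427
gripper_force: 44.6
```

Emit:
apply_moves(targets=[8, 0, 0, 0, -1, 8, 0, 0, 0, -1, 8, 0, 1, 0, -1, 8, 0, 1, 0, -1, 8, 0, 2, 0, -1])

```text
clock: 19.88
tcp_pos: [0.5209, -0.0356, 0.2765]
tcp_rot: [[-0.064, 0.998, 0.001], [0.998, 0.064, 0.0], [0.0, 0.001, -1.0]]
wrist_force: [-0.5, 0.4, 2.1]
width: 0.0426
gripper_force: 46.4
```

```bash
python3 blobs.py t5
```

```text
scene black [([223, 90, 47, 65, 1452], [246.0, 117.0]), ([194, 117, 19, 19, 116], [203.0, 127.0])]
scene grey [([210, 129, 76, 67, 3207], [247.0, 164.0]), ([242, 275, 35, 15, 396], [259.0, 283.0])]
side black [([306, 230, 81, 79, 3347], [346.0, 266.0]), ([309, 338, 128, 84, 1366], [380.0, 389.0]), ([442, 339, 56, 61, 1033], [464.0, 383.0]), ([306, 364, 24, 25, 165], [314.0, 377.0])]
side grey [([330, 383, 33, 6, 80], [345.0, 386.0])]
19.9833 [ 0.52077539 -0.03506616  0.27636967] [-1.45205851 -0.13704608  1.59535404] [-0.4147697   0.03123558 -0.03987123]
```

```bash
cat > est.py <<'E'
from h import *
import math,sys
A=cap('scene');B=cap('side');s=manip.observe();t=s['tcp_pos'];R=s['tcp_rot']
uy=R[:,0];
for T in map(int,sys.argv[1:]):
    c,q=math.cos(math.radians(T)),math.sin(math.radians(T))
    def P(y,z,x=0): # pail frame rel to grip (115,57)
        y-=115;z-=57;Y=y*c-z*q;Z=y*q+z*c
        return t+uy*(Y-3)/1e3+np.array([0,0,(Z-8.5)/1e3])+R[:,1]*x/1e3
    print(T,'corner',P(-70,0).round(3),'body A',np.round(proj(A,P(0,56)),0),'ear+x A',np.round(proj(A,P(0,100,88)),0),'ear B',np.round(proj(B,P(0,100,-88)),0),'roller A',np.round(proj(A,P(44,190)),0),'B',np.round(proj(B,P(44,190)),0))
E
python3 est.py 60 67 75 85 95
python3 - <<'E'
import cv2,numpy as np
b=cv2.imread('pics/t5scene.png');
m=(b.max(2)<70).astype(np.uint8)
k,l,s,c=cv2.connectedComponentsWithStats(m[100:215,180:300])
print([(s[i].tolist(),c[i].round()) for i in range(1,k) if s[i,4]>12])
E
```

```text
60 corner [ 0.524 -0.082  0.079] body A [229. 151.] ear+x A [193. 163.] ear B [329. 391.] roller A [189. 105.] B [398. 367.]
67 corner [ 0.522 -0.059  0.076] body A [234. 154.] ear+x A [197. 168.] ear B [325. 389.] roller A [191. 111.] B [397. 373.]
75 corner [ 0.521 -0.032  0.075] body A [239. 158.] ear+x A [203. 173.] ear B [321. 386.] roller A [193. 118.] B [394. 378.]
85 corner [0.518 0.001 0.079] body A [246. 162.] ear+x A [210. 179.] ear B [316. 380.] roller A [198. 127.] B [390. 381.]
95 corner [0.516 0.034 0.089] body A [253. 165.] ear+x A [218. 184.] ear B [310. 373.] roller A [204. 135.] B [384. 382.]
[([40, 0, 51, 56, 1349], array([66., 23.])), ([6, 16, 35, 27, 333], array([26., 31.])), ([17, 60, 6, 10, 16], array([19., 65.])), ([33, 78, 8, 5, 32], array([37., 80.]))]
```

Emit:
apply_moves(targets=[0, 0, -3, 0, -0.9, -2, 0, -3, 0, -0.9, -8, 0, 0, 0, -0.9, -12, 0, 0, 0, -0.9, -14, 0, 0, 0, -0.9], force=20)

```text
clock: 20.5
tcp_pos: [0.523, -0.0734, 0.282]
tcp_rot: [[-0.065, 0.998, -0.001], [0.998, 0.065, 0.0], [0.0, -0.001, -1.0]]
wrist_force: [-0.8, -0.6, -3.6]
width: 0.0427
gripper_force: 45.6
```

Emit:
apply_moves(targets=[-12, 0, 0, 0, -0.9, -10, 0, 0, 0, -0.9, 0, 0, 2, 0, -0.9, 0, 0, 2, 0, -0.9, 0, 0, 0, 0, -0.9])

```text
clock: 20.92
tcp_pos: [0.5242, -0.0941, 0.2776]
tcp_rot: [[-0.064, 0.998, -0.001], [0.998, 0.064, 0.001], [0.001, -0.001, -1.0]]
wrist_force: [-0.9, 0.5, -3.7]
width: 0.0429
gripper_force: 45.6
```

```bash
cat > ear.py <<'E'
import sys,runpy
sys.argv=['est.py']+sys.argv[1:]
from h import *
runpy.run_path('est.py')
for n in('scene','side'):
    im=cap(n)['image'];m=(im.max(2)<70).astype(np.uint8)
    x0,y0,x1,y1=(170,100,310,240) if n=='scene' else (250,230,420,420)
    k,l,s,c=cv2.connectedComponentsWithStats(m[y0:y1,x0:x1])
    print(n,[(s[i,2:].tolist(),(c[i]+[x0,y0]).round().tolist()) for i in range(1,k) if 12<s[i,4]<2500])
s=manip.observe();print(s['clock'],s['tcp_pos'].round(4),s['wrist_force'].round(1),s['gripper_force'])
E
python3 ear.py 70 80 90
```

```text
70 corner [ 0.525 -0.106  0.076] body A [216. 147.] ear+x A [179. 161.] ear B [342. 416.] roller A [171. 105.] B [419. 405.]
80 corner [ 0.523 -0.073  0.078] body A [223. 151.] ear+x A [186. 167.] ear B [336. 411.] roller A [176. 113.] B [414. 410.]
90 corner [ 0.521 -0.04   0.085] body A [230. 155.] ear+x A [193. 172.] ear B [330. 404.] roller A [181. 122.] B [408. 411.]
scene [([51, 45, 1024], [224.0, 119.0]), ([26, 29, 173], [185.0, 121.0]), ([7, 14, 23], [179.0, 155.0]), ([9, 6, 40], [198.0, 171.0])]
side [([23, 3, 44], [260.0, 231.0]), ([34, 38, 548], [404.0, 354.0]), ([112, 51, 2442], [367.0, 405.0])]
21.1167 [ 0.5246 -0.0938  0.2784] [-0.3 -0.3 -2.9] 45.636125137098134
```

Emit:
apply_moves(targets=[-2, 0, 2, 0, -1, -2, 0, 2, 0, -1, 0, 0, 2, 0, -1, 0, 0, 1, 0, -1, 0, 0, 0, 0, -1])

```text
clock: 21.53
tcp_pos: [0.5251, -0.0988, 0.2727]
tcp_rot: [[-0.064, 0.998, 0.002], [0.998, 0.064, -0.001], [-0.002, 0.002, -1.0]]
wrist_force: [-1.7, -0.6, 6.6]
width: 0.0427
gripper_force: 46.3
```

Emit:
apply_moves(targets=[6, 0, -1, 0, -1, 7, 0, -1, 0, -1, 7, 0, -1, 0, -1, 7, 0, -1, 0, -1, 7, 0, -1, 0, -1])

```text
clock: 21.95
tcp_pos: [0.5223, -0.0632, 0.2759]
tcp_rot: [[-0.065, 0.998, -0.001], [0.998, 0.065, 0.001], [0.001, -0.001, -1.0]]
wrist_force: [-0.5, -0.6, -3.4]
width: 0.0432
gripper_force: 45.8
```

```bash
python3 ear.py 70 80 90
```

```text
70 corner [ 0.523 -0.075  0.074] body A [227. 152.] ear+x A [190. 166.] ear B [332. 401.] roller A [182. 110.] B [406. 389.]
80 corner [ 0.521 -0.042  0.076] body A [234. 156.] ear+x A [197. 172.] ear B [327. 396.] roller A [186. 119.] B [402. 394.]
90 corner [ 0.519 -0.009  0.083] body A [241. 160.] ear+x A [204. 178.] ear B [321. 389.] roller A [192. 127.] B [397. 396.]
scene [([51, 51, 1196], [236.0, 121.0]), ([26, 26, 256], [198.0, 127.0]), ([5, 8, 14], [190.0, 161.0]), ([8, 6, 34], [208.0, 176.0])]
side [([24, 4, 65], [407.0, 231.0])]
22.15 [ 0.5225 -0.0637  0.2761] [-1.3  0.1 -0.2] 45.74692843481898
```

Emit:
apply_moves(targets=[0, 0, -5, 0, -1, -10, 0, -3, 0, -1, -14, 0, 0, 0, -1, -18, 0, 0, 0, -1, -18, 0, 0, 0, -1])

```text
clock: 22.57
tcp_pos: [0.5265, -0.1264, 0.2844]
tcp_rot: [[-0.064, 0.998, 0.0], [0.998, 0.064, -0.001], [-0.001, 0.0, -1.0]]
wrist_force: [0.4, -0.6, -3.9]
width: 0.0429
gripper_force: 45.7
```

Emit:
apply_moves(targets=[-16, 0, 0, 0, -1, -12, 0, 0, 0, -1, -4, 0, 0, 0, -1, 0, 0, 0, 0, -1, 0, 0, 0, 0, -1])

```text
clock: 22.98
tcp_pos: [0.5284, -0.1563, 0.2841]
tcp_rot: [[-0.064, 0.998, -0.0], [0.998, 0.064, 0.001], [0.001, -0.0, -1.0]]
wrist_force: [-0.5, -0.2, -3.3]
width: 0.0431
gripper_force: 45.7
```

```bash
python3 ear.py 80 90 100
```

```text
80 corner [ 0.527 -0.135  0.084] body A [201. 140.] ear+x A [164. 155.] ear B [357. 442.] roller A [154. 103.] B [440. 443.]
90 corner [ 0.525 -0.102  0.091] body A [208. 144.] ear+x A [172. 161.] ear B [350. 434.] roller A [160. 112.] B [434. 443.]
100 corner [ 0.523 -0.07   0.104] body A [215. 146.] ear+x A [179. 166.] ear B [343. 424.] roller A [166. 120.] B [426. 441.]
scene [([50, 34, 731], [204.0, 113.0]), ([14, 12, 94], [248.0, 152.0]), ([9, 6, 37], [175.0, 160.0])]
side [([16, 19, 113], [414.0, 366.0]), ([8, 7, 29], [417.0, 382.0]), ([52, 35, 865], [335.0, 409.0])]
23.1833 [ 0.5286 -0.1554  0.2844] [-0.   1.  -2.6] 45.718095945194364
```

Emit:
apply_moves(targets=[0, 0, 6, 0, -1, 0, 0, 5, 0, -1, 0, 0, 4, 0, -1, 0, 0, 2, 0, -1, 0, 0, 0, 0, -1])

```text
clock: 23.6
tcp_pos: [0.5282, -0.1559, 0.2664]
tcp_rot: [[-0.064, 0.998, -0.001], [0.998, 0.064, 0.001], [0.001, -0.001, -1.0]]
wrist_force: [-0.4, 0.0, -3.2]
width: 0.0428
gripper_force: 45.7
```

Emit:
apply_moves(targets=[6, 0, 0, 0, -1, 6, 0, 0, 0, -1, 6, 0, 0, 0, -1, 6, 0, 0, 0, -1, 0, 0, 0, 0, -1])

```text
clock: 24.02
tcp_pos: [0.527, -0.1312, 0.2677]
tcp_rot: [[-0.066, 0.998, 0.001], [0.998, 0.066, -0.001], [-0.001, 0.001, -1.0]]
wrist_force: [-0.6, -1.1, -4.4]
width: 0.0426
gripper_force: 45.9
```

```bash
python3 ear.py 80 90 100
```

```text
80 corner [ 0.526 -0.111  0.067] body A [210. 149.] ear+x A [174. 164.] ear B [349. 433.] roller A [163. 111.] B [429. 434.]
90 corner [ 0.524 -0.078  0.074] body A [217. 152.] ear+x A [181. 169.] ear B [342. 426.] roller A [169. 120.] B [423. 435.]
100 corner [ 0.522 -0.047  0.087] body A [224. 154.] ear+x A [188. 174.] ear B [336. 417.] roller A [175. 129.] B [415. 433.]
scene [([65, 43, 1033], [208.0, 117.0]), ([8, 6, 34], [184.0, 167.0])]
side [([25, 38, 395], [411.0, 369.0]), ([5, 11, 18], [329.0, 392.0]), ([48, 33, 824], [333.0, 409.0]), ([14, 8, 71], [413.0, 417.0])]
24.2167 [ 0.5271 -0.1324  0.2674] [ 0.3 -0.6 -2.6] 45.92359345871955
```

Emit:
apply_moves(targets=[8, 0, -1, 0, -1, 8, 0, -1, 0, -1, 8, 0, -1, 0, -1, 8, 0, -1, 0, -1, 8, 0, -1, 0, -1])

```text
clock: 24.63
tcp_pos: [0.5242, -0.0914, 0.2724]
tcp_rot: [[-0.065, 0.998, -0.0], [0.998, 0.065, -0.0], [-0.0, -0.0, -1.0]]
wrist_force: [0.2, -2.7, -3.8]
width: 0.0427
gripper_force: 47.7
```

```bash
python3 ear.py 70 80 90 100
```

```text
70 corner [ 0.525 -0.103  0.071] body A [217. 149.] ear+x A [180. 163.] ear B [341. 416.] roller A [173. 107.] B [417. 405.]
80 corner [ 0.523 -0.07   0.072] body A [224. 153.] ear+x A [187. 169.] ear B [335. 411.] roller A [177. 116.] B [413. 410.]
90 corner [ 0.521 -0.037  0.079] body A [231. 157.] ear+x A [195. 174.] ear B [329. 404.] roller A [182. 124.] B [407. 411.]
100 corner [ 0.519 -0.006  0.092] body A [238. 159.] ear+x A [202. 179.] ear B [323. 396.] roller A [189. 133.] B [400. 410.]
scene [([19, 19, 102], [178.0, 108.0]), ([47, 48, 1070], [224.0, 120.0]), ([11, 5, 21], [190.0, 122.0]), ([16, 13, 69], [184.0, 162.0])]
side [([27, 4, 75], [261.0, 231.0]), ([48, 53, 882], [401.0, 355.0]), ([112, 55, 1892], [358.0, 405.0]), ([12, 11, 34], [364.0, 370.0])]
24.8333 [ 0.5244 -0.0918  0.2724] [ 0.3 -1.4 -1.5] 47.75415217503905
```

Emit:
apply_moves(targets=[8, 0, 0, 0, -1, 8, 0, 0, 0, -1, 8, 0, 0, 0, -1, 8, 0, 1, 0, -1, 8, 0, 1, 0, -1])

```text
clock: 25.25
tcp_pos: [0.5218, -0.0515, 0.2703]
tcp_rot: [[-0.064, 0.998, 0.0], [0.998, 0.064, 0.0], [0.0, 0.0, -1.0]]
wrist_force: [-0.5, -2.6, -2.3]
width: 0.0428
gripper_force: 47.6
```

```bash
python3 ear.py 50 60 70 80
```

```text
50 corner [ 0.527 -0.129  0.083] body A [218. 145.] ear+x A [183. 156.] ear B [337. 401.] roller A [183.  97.] B [404. 366.]
60 corner [ 0.525 -0.097  0.073] body A [224. 150.] ear+x A [188. 163.] ear B [333. 400.] roller A [184. 105.] B [403. 377.]
70 corner [ 0.522 -0.064  0.068] body A [231. 155.] ear+x A [195. 169.] ear B [328. 397.] roller A [187. 113.] B [401. 385.]
80 corner [ 0.52 -0.03  0.07] body A [238. 160.] ear+x A [202. 176.] ear B [323. 392.] roller A [191. 122.] B [397. 389.]
scene [([17, 15, 85], [185.0, 107.0]), ([41, 55, 1259], [238.0, 122.0]), ([20, 16, 70], [198.0, 127.0]), ([11, 8, 48], [193.0, 163.0])]
side [([24, 4, 61], [407.0, 231.0]), ([35, 32, 521], [409.0, 409.0])]
25.45 [ 0.5218 -0.0519  0.2703] [-0.3 -1.9 -1. ] 47.696503594920614
```

Emit:
apply_moves(targets=[8, 0, 2, 0, -1, 8, 0, 2, 0, -1, 8, 0, 2, 0, -1, 8, 0, 3, 0, -1, 7, 0, 3, 0, -1])

```text
clock: 25.87
tcp_pos: [0.5193, -0.0124, 0.2582]
tcp_rot: [[-0.065, 0.998, 0.0], [0.998, 0.065, 0.0], [0.0, 0.0, -1.0]]
wrist_force: [-0.1, -0.9, 1.4]
width: 0.0429
gripper_force: 47.1
```

```bash
python3 ear.py 30 40 50 60
```

```text
30 corner [ 0.528 -0.146  0.107] body A [221. 141.] ear+x A [189. 151.] ear B [329. 380.] roller A [202.  93.] B [383. 323.]
40 corner [ 0.526 -0.12   0.087] body A [226. 148.] ear+x A [193. 158.] ear B [328. 384.] roller A [199.  99.] B [387. 338.]
50 corner [ 0.524 -0.09   0.071] body A [232. 154.] ear+x A [197. 165.] ear B [325. 385.] roller A [198. 106.] B [388. 351.]
60 corner [ 0.522 -0.058  0.061] body A [238. 160.] ear+x A [203. 172.] ear B [321. 384.] roller A [199. 114.] B [388. 361.]
scene [([17, 15, 90], [198.0, 106.0]), ([42, 64, 1529], [253.0, 125.0]), ([27, 20, 146], [201.0, 130.0]), ([9, 10, 30], [198.0, 163.0])]
side [([38, 52, 1302], [401.0, 255.0]), ([24, 4, 62], [407.0, 231.0]), ([120, 38, 1989], [367.0, 409.0]), ([18, 20, 104], [375.0, 401.0])]
26.0667 [ 0.5193 -0.013   0.2582] [ 0.5 -1.2  0.1] 47.00639769012923
```

Emit:
apply_moves(targets=[0, 0, -5, 0, -1, 0, 0, -6, 0, -1, 4, 0, -4, 0, -1, 10, 0, 0, 0, -1, 10, 0, 0, 0, -1])

```text
clock: 26.48
tcp_pos: [0.5177, 0.0113, 0.2735]
tcp_rot: [[-0.063, 0.998, 0.0], [0.998, 0.063, 0.001], [0.001, 0.0, -1.0]]
wrist_force: [0.8, 0.2, -1.8]
width: 0.0425
gripper_force: 46.7
```

Emit:
apply_moves(targets=[8, 0, 0, 0, -1, 4, 0, 0, 0, -1, 0, 0, 2, 0, -1, 0, 0, 2, 0, -1, 0, 0, 0, 0, -1])

```text
clock: 26.9
tcp_pos: [0.5168, 0.0224, 0.2686]
tcp_rot: [[-0.064, 0.998, -0.001], [0.998, 0.064, 0.0], [0.0, -0.001, -1.0]]
wrist_force: [-0.8, -0.5, -3.4]
width: 0.0429
gripper_force: 46.6
```

```bash
python3 ear.py 40 50 60 70
```

```text
40 corner [ 0.524 -0.086  0.098] body A [238. 150.] ear+x A [204. 160.] ear B [317. 363.] roller A [211. 100.] B [374. 317.]
50 corner [ 0.522 -0.056  0.082] body A [244. 156.] ear+x A [209. 168.] ear B [314. 365.] roller A [210. 108.] B [376. 330.]
60 corner [ 0.52  -0.024  0.072] body A [250. 162.] ear+x A [214. 175.] ear B [311. 365.] roller A [211. 116.] B [376. 341.]
70 corner [0.518 0.009 0.067] body A [257. 167.] ear+x A [221. 181.] ear B [307. 363.] roller A [213. 124.] B [374. 349.]
scene [([20, 18, 109], [211.0, 108.0]), ([41, 66, 1603], [266.0, 126.0]), ([39, 24, 256], [208.0, 133.0]), ([9, 9, 31], [210.0, 167.0])]
side [([38, 52, 1279], [401.0, 255.0]), ([24, 4, 60], [407.0, 231.0])]
27.1 [0.5171 0.0222 0.2693] [-0.9 -0.5 -3.1] 46.65157977527997
```

Emit:
apply_moves(targets=[0, 0, 3, 0, -1, 6, 0, 4, 0, -1, 7, 0, 5, 0, -1, 7, 0, 4, 0, -1, 7, 0, 5, 0, -1])

```text
clock: 27.52
tcp_pos: [0.5168, 0.0508, 0.2509]
tcp_rot: [[-0.064, 0.998, 0.007], [0.998, 0.064, 0.001], [0.001, 0.007, -1.0]]
wrist_force: [-0.4, 6.5, 14.1]
width: 0.0428
gripper_force: 48.7
```

```bash
python3 ear.py 20 30 40 50
```

```text
20 corner [ 0.527 -0.105  0.125] body A [240. 147.] ear+x A [211. 157.] ear B [311. 345.] roller A [231. 101.] B [356. 281.]
30 corner [ 0.525 -0.083  0.1  ] body A [244. 154.] ear+x A [213. 164.] ear B [310. 351.] roller A [226. 106.] B [361. 296.]
40 corner [ 0.524 -0.056  0.079] body A [249. 160.] ear+x A [216. 171.] ear B [309. 356.] roller A [223. 112.] B [364. 310.]
50 corner [ 0.522 -0.026  0.063] body A [255. 166.] ear+x A [220. 178.] ear B [307. 358.] roller A [222. 119.] B [366. 323.]
scene [([24, 21, 130], [226.0, 110.0]), ([41, 75, 1832], [277.0, 129.0]), ([40, 24, 259], [209.0, 134.0]), ([10, 16, 45], [216.0, 168.0])]
side [([38, 51, 1272], [401.0, 255.0]), ([23, 4, 58], [407.0, 231.0])]
27.7167 [0.5166 0.0511 0.2507] [-0.5  5.2 12. ] 48.53649170603603
```

Emit:
apply_moves(targets=[8, 0, 4, 0, -1, 8, 0, 5, 0, -1, 7, 0, 5, 0, -1, 7, 0, 5, 0, -1, 6, 0, 5, 0, -1])

```text
clock: 28.13
tcp_pos: [0.5136, 0.0863, 0.2251]
tcp_rot: [[-0.065, 0.998, 0.003], [0.998, 0.065, 0.0], [0.0, 0.003, -1.0]]
wrist_force: [-0.4, 1.7, 4.2]
width: 0.0425
gripper_force: 48.5
```

```bash
python3 ear.py 10 20 30 40
```

```text
10 corner [ 0.525 -0.088  0.128] body A [251. 153.] ear+x A [225. 165.] ear B [299. 330.] roller A [254. 112.] B [337. 261.]
20 corner [ 0.524 -0.07   0.099] body A [254. 160.] ear+x A [226. 171.] ear B [300. 338.] roller A [247. 115.] B [343. 276.]
30 corner [ 0.522 -0.048  0.074] body A [258. 166.] ear+x A [228. 177.] ear B [300. 344.] roller A [242. 120.] B [348. 291.]
40 corner [ 0.521 -0.021  0.053] body A [263. 172.] ear+x A [231. 184.] ear B [299. 348.] roller A [238. 125.] B [351. 304.]
scene [([17, 8, 90], [298.0, 103.0]), ([23, 23, 150], [244.0, 115.0]), ([42, 80, 1750], [291.0, 139.0]), ([44, 25, 291], [210.0, 134.0]), ([8, 20, 66], [226.0, 170.0])]
side [([72, 60, 2213], [309.0, 252.0]), ([38, 52, 1277], [401.0, 255.0]), ([24, 4, 60], [407.0, 231.0])]
28.3333 [0.5135 0.0864 0.2249] [1.  3.6 6.9] 48.61099261092022
```

Emit:
apply_moves(targets=[6, 0, 6, 0, -1, 6, 0, 7, 0, -1, 5, 0, 8, 0, -1, 5, 0, 8, 0, -1, 5, 0, 8, 0, -1])

```text
clock: 28.75
tcp_pos: [0.5117, 0.1133, 0.1875]
tcp_rot: [[-0.065, 0.998, 0.002], [0.998, 0.065, 0.001], [0.001, 0.002, -1.0]]
wrist_force: [0.1, 4.5, 4.3]
width: 0.0425
gripper_force: 49.6
```

```bash
python3 ear.py 0 10 20 
```

```text
0 corner [ 0.523 -0.074  0.121] body A [261. 162.] ear+x A [239. 175.] ear B [290. 322.] roller A [274. 128.] B [322. 251.]
10 corner [ 0.522 -0.062  0.089] body A [263. 168.] ear+x A [238. 180.] ear B [292. 331.] roller A [266. 129.] B [328. 265.]
20 corner [ 0.521 -0.044  0.061] body A [265. 174.] ear+x A [238. 186.] ear B [294. 339.] roller A [259. 132.] B [334. 280.]
scene [([5, 14, 56], [307.0, 119.0]), ([25, 29, 210], [264.0, 127.0]), ([30, 80, 1156], [297.0, 156.0]), ([45, 27, 316], [212.0, 135.0]), ([10, 11, 69], [239.0, 179.0])]
side [([38, 52, 1278], [401.0, 255.0]), ([24, 4, 60], [407.0, 231.0])]
28.95 [0.5112 0.1126 0.1871] [-0.1  3.   2.1] 49.60171154409181
```

Emit:
apply_moves(targets=[4, 0, 8, 0, -1, 3, 0, 9, 0, -1, 3, 0, 9, 0, -1, 3, 0, 8, 0, -1, 2, 0, 5, 0, -1])

```text
clock: 29.37
tcp_pos: [0.5097, 0.1275, 0.1467]
tcp_rot: [[-0.065, 0.998, -0.002], [0.998, 0.065, -0.0], [-0.0, -0.002, -1.0]]
wrist_force: [0.3, 2.6, 2.2]
width: 0.0428
gripper_force: 50.3
```

Emit:
apply_moves(targets=[0, 0, 2, 0, -1, 0, 0, 0, 0, -1, 0, 0, 0, 0, -1, 0, 0, 0, 0, -1, 0, 0, 0, 0, -1])

```text
clock: 29.78
tcp_pos: [0.51, 0.1269, 0.1463]
tcp_rot: [[-0.064, 0.998, -0.001], [0.998, 0.064, -0.0], [-0.0, -0.001, -1.0]]
wrist_force: [-1.2, 0.7, 0.1]
width: 0.0427
gripper_force: 50.2
```

```bash
python3 ear.py -5 0 5 
```

```text
-5 corner [ 0.522 -0.065  0.097] body A [267. 173.] ear+x A [247. 187.] ear B [286. 324.] roller A [285. 143.] B [315. 255.]
0 corner [ 0.522 -0.061  0.081] body A [267. 175.] ear+x A [246. 189.] ear B [288. 329.] roller A [280. 143.] B [318. 261.]
5 corner [ 0.522 -0.055  0.065] body A [268. 178.] ear+x A [245. 191.] ear B [289. 334.] roller A [276. 143.] B [321. 268.]
scene [([8, 5, 20], [282.0, 106.0]), ([21, 10, 39], [299.0, 112.0]), ([50, 29, 366], [214.0, 137.0]), ([33, 40, 286], [279.0, 141.0]), ([21, 64, 855], [301.0, 173.0]), ([11, 10, 75], [246.0, 186.0])]
side [([38, 51, 1271], [401.0, 255.0]), ([23, 4, 59], [407.0, 231.0])]
29.9833 [0.51   0.127  0.1463] [-1.9 -0.9  0.5] 50.134817361831665
```

Emit:
apply_moves(targets=[0, 0, 0, 0, 0.2, 0, 0, 0, 0, 0.6, 0, 0, 0, 0, 1, 0, 0, 0, 0, 1, 0, 0, 0, 0, 1])

```text
clock: 30.4
tcp_pos: [0.5105, 0.1272, 0.1464]
tcp_rot: [[-0.064, 0.998, 0.0], [0.998, 0.064, 0.0], [0.0, 0.0, -1.0]]
wrist_force: [0.6, 0.2, -0.1]
width: 0.0856
gripper_force: 0.0
```

Emit:
apply_moves(targets=[4, 0, -8, 0, 1, 10, 0, -16, 0, 1, 14, 0, -25, 0, 1, 18, 0, -25, 0, 1, 18, 0, -25, 0, 1])

```text
clock: 30.82
tcp_pos: [0.5059, 0.1918, 0.2471]
tcp_rot: [[-0.064, 0.998, 0.0], [0.998, 0.064, 0.0], [0.0, 0.0, -1.0]]
wrist_force: [0.6, -0.9, -0.2]
width: 0.0858
gripper_force: 0.0
```

Emit:
apply_moves(targets=[20, 0, -10, 0, 1, 20, 0, 0, 0, 1, 20, 0, 0, 0, 1, 10, 0, 0, 0, 1, 0, 0, 0, 0, 1])

```text
clock: 31.23
tcp_pos: [0.5012, 0.2628, 0.2556]
tcp_rot: [[-0.067, 0.998, 0.0], [0.998, 0.067, 0.001], [0.001, 0.0, -1.0]]
wrist_force: [-0.2, -0.1, 0.1]
width: 0.0852
gripper_force: 0.0
```

```bash
python3 - <<'E'
from h import *
a=cap('scene','fs.png')['image'];b=cap('side','fb.png')['image']
def z(i,x,y,w,h,W,H):return cv2.resize(i[y:y+h,x:x+w],(W,H),interpolation=cv2.INTER_CUBIC)
cv2.imwrite('pics/m8.png',np.hstack([z(a,130,90,210,240,400,457),z(b,230,220,230,263 if 0 else 260,400,457)]))
s=manip.observe();print(s['clock'],s['tcp_pos'],s['wrist_force'])
E
```

```text
31.3333 [0.50155027 0.26070514 0.25524815] [-0.41739184  0.2305904  -0.28580091]
```

View pics/m8.png

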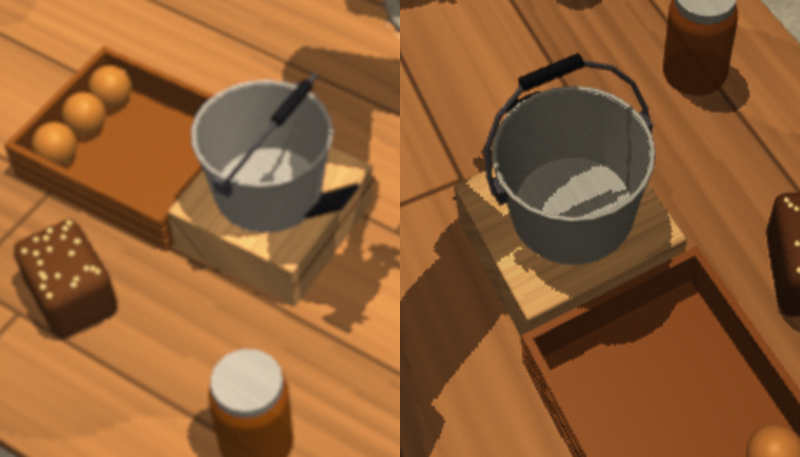

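All three rolls lie along the basket's far wall (montage ~(110,88), (84,115) and (54,143)). The empty pail stands upright on the step, and the loaf and jar look untouched. Handing in.

```bash
python3 -c "
from workcell import manip
print(manip.job_done())"
```

```text
the job is handed in; nothing more can be done
None
```

The job is handed in: all three rolls are in the basket, the empty pail stands upright on the step, and nothing in the final pictures shows the loaf or jar moved (the mug was out of frame).

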